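Dry-fit the heat sinks on the power boards

ROBOT

A 6-joint arm with a two-finger parallel gripper is mounted at the origin on the work surface. World frame = base frame: x ahead of the robot, y to its left, z up, the work surface at z = 0. Lengths are in m, angles in rad, forces in N, time in s.
With the tool pointing down it reaches from about 0.375 to 0.925 m from the base axis. Payload 5.7 kg.
Tool frame: the origin (TCP) lies midway between the tips of the shut fingers; the grasp point (between the pads) lies 19 mm behind it; z points along the fingers, y is the line along which they close (so a half turn about z gives the same grasp; the last joint's range is limited). The gripper opens to 88 mm and grips with 3 to 60 N. Pads are 20 mm wide; open, the fingers measure 115 mm over their backs; the gripper's body (75 mm by 178 mm) begins 61 mm behind the grasp point.
Start: joints at [-0.115, 0.359, 1.51, -0, 1.272, -0.115], TCP at [0.6, -0, 0.223] pointing down, gripper open.
Joint ranges: [-2.97, 2.97], [-1.01, 2.36], [0.21, 2.38], [-0.96, 4.11], [0.2, 2.71], [-2.98, 2.98]. Speed limits (rad/s): [2.39, 2.39, 3.14, 3.14, 3.14, 3.14].

INTERFACE

Orientations are given as a unit quaternion [x, y, z, w].
In Python, from bench import move_ptp, servo_line, goto_joints, move_gripper, sleep, inverse_kinematics, capture, PlanningError, close_job, spot_in, silhouettes, current_clock, current_joint_pos, current_qvel, current_joint_torque, current_position, current_orientation, current_force, current_torque, current_finger_gap, current_grip_force gives the robot as it stands. Calls block until the motion is done:
- move_ptp(position, orientation): joint-space move of the TCP to a pose.
- servo_line(position, orientation=None, rate=0.15, contact_N=None): straight line of the TCP; orientation=None keeps the orientation; rate is the mean speed in m/s. With contact_N (N) it stops when the force on the tool has changed by that much, and returns True; else False.
- goto_joints(angles): joint-space move.
- move_gripper(opening): finger opening in m; the grip force is fixed at half the most; returns when the fingers have stopped.
- sleep(seconds).
- inverse_kinematics(position, orientation): joint angles nearest the present ones, or None.
- capture(name): name is "scene" or "side" or "wrist"; returns a dict with "image" (384x512x3 uint8, blue, green, red), "range_z" (384x512 float32, m along the optical axis (not along the pixel's ray), 0 where there is no reading), "intrinsics" (3x3 intrinsics, pixels), "k1" (the pictures are not rectified: a ray, as slopes to the right and down, at radius r is drawn at 1 + k1 r^2 times it, then the intrinsics apply), "R" (3x3) and "t" (3): a world point X has camera coordinates R X + t. Camera axes: x right, y down, z forward; pixel columns grow to the right and rows downward; lengths in m; the calibration is good to about 2 mm. A picture is of the moment at which its call begins.
A pose or a line that the arm cannot do raises PlanningError and nothing moves.
- close_job(): hands the job in; it is judged then, once.
Trained networks look in the newest picture that a camera, given by its name, has taken for a name from the list of things; names that differ only in an ending like _2 or _b are one class to them, and where a whole thing is asked for, a point or a joint stands for the part that bears it (a point fixed in the world has none). Each returns a list of dicts, best first, with "conf" (0 to 1); they miss things now and then, are a little off and sometimes report something else, mostly with a low value. They report only what shows in the picture. A call takes as long as a camera call. They do not tell look-alikes from the thing itself.
- spot_in(camera, query): "xy" ([column, row] in pixels, amid what is visible of it).
- silhouettes(camera, query): "region" (384x512 bool, what is visible of it) and "xy" ([column, row] in pixels, amid what is visible of it).
Readings, each from a call of its own:
- current_clock(): time.
- current_joint_pos(): joint angles.
- current_qvel(): joint speeds.
- current_joint_torque(): joint torques, N m.
- current_position(): TCP position.
- current_orientation(): TCP orientation.
- current_force(): force on the tool from outside, world axes, zero at the start.
- current_torque(): the same for the moment, N m.
- current_finger_gap(): finger opening in m.
- current_grip_force(): force on a finger pad.
Only numpy, scipy, OpenCV 4.12 (cv2) and the standard library are available. Lean on these libraries where they do the work, as an engineer would, in place of code of your own. Each camera call takes 0.05 s, during which the arm holds its last target. There are 200 camera calls.

TASK

Set each of the four finned aluminium heat sinks, fins up, on the green power board whose thermal pad has the sink's own outline (long bar, short bar, square, round), so that it lies flat, centred on the pad and lined up with it. Let go of them all, and leave the plain cast box and the transformer where they are.

Things in the scene. Friction and masses are not known exactly. Their poses are not given: they have to be found in the camera images.
- long_sink: Loose bare-aluminium heat sink, flat base, fins up, standing on the bench at the start. Long bar: 90 mm (x) by 30 mm (y), 28 mm high; five upright fins run along x, the outer two form its flat long sides. Origin at the centre of its underside, z up; x along its length.
- short_sink: Loose bare-aluminium heat sink, flat base, fins up, standing on the bench at the start. Short bar: 50 mm (x) by 26 mm (y), 28 mm high; five upright fins run along x, the outer two form its flat long sides. Origin at the centre of its underside, z up; x along its length.
- square_sink: Loose bare-aluminium heat sink, flat base, fins up, standing on the bench at the start. Square: 44 by 44 mm, 26 mm high, with a grid of upright pins; its four sides can be gripped like flat faces. Origin at the centre of its underside, z up; x and y along its sides.
- round_sink: Loose bare-aluminium heat sink, flat base, fins up, standing on the bench at the start. Round: 40 mm in diameter, 30 mm high, with radial fins; it can be gripped across its diameter in any direction. Origin at the centre of its underside, z up; its yaw does not matter.
- long_board: Fixed green circuit board on a black jig, 130 by 66 mm (x by y), with a flat whitish thermal pad in its middle: 90 mm (x) by 30 mm (y). Origin on the bench under the pad's centre, z up; the pad's top is 14 mm above it, the green surface 13 mm. Small parts, at most 18 mm above the bench, fill a 10 mm strip along both x ends, clear of the pad.
- short_board: Fixed green circuit board on a black jig, 90 by 62 mm (x by y), with a flat whitish thermal pad in its middle: 50 mm (x) by 26 mm (y). Origin on the bench under the pad's centre, z up; the pad's top is 14 mm above it, the green surface 13 mm. Small parts, at most 18 mm above the bench, fill a 10 mm strip along both x ends, clear of the pad.
- square_board: Fixed green circuit board on a black jig, 84 by 80 mm (x by y), with a flat whitish thermal pad in its middle: 44 by 44 mm, sides along x and y. Origin on the bench under the pad's centre, z up; the pad's top is 14 mm above it, the green surface 13 mm. Small parts, at most 18 mm above the bench, fill a 10 mm strip along both x ends, clear of the pad.
- round_board: Fixed green circuit board on a black jig, 80 by 74 mm (x by y), with a flat whitish thermal pad in its middle: a disc 40 mm in diameter. Origin on the bench under the pad's centre, z up; the pad's top is 14 mm above it, the green surface 13 mm. Small parts, at most 18 mm above the bench, fill a 10 mm strip along both x ends, clear of the pad.
- cast_box: Bystander, to be left alone: loose closed cast-aluminium box without fins, 70 mm (x) by 40 mm (y), 32 mm high, smooth lid with four dark screws. Origin at the centre of its underside.
- transformer: Bystander, to be left alone: loose small transformer, dark steel core with a black winding body and a white foot, 52 mm (x) by 46 mm (y), 40 mm high. Origin at the centre of its underside.
Not all that is in view belongs to the job. Leave any brown, purple or yellow look-alike of the long_sink alone.

How it is judged:
By the outcome, as a careful person would: the job done as asked, in the order asked, and still so for the second after the job is handed in, with the robot touching nothing.
It also fails if it takes over 90 s, if anything falls off the work surface, if the arm or the gripper's body presses on something with over 40 N, if the wrist force passes 120 N, or if a joint passes its speed limit or range.

## Working session

There is one attempt and no reset: what is moved stays moved. The work goes in short steps, each a Python script; the robot and the scene stay as the last script left them, time stands still between calls to the robot, and variables do not carry over. Pictures are saved under pics/ and viewed, at most 14 in all, crops included, and the job is handed in when it is done.

```bash
ls; mkdir -p pics; python3 - <<'E'
from bench import *
import cv2,numpy as np
for c in ["scene","side"]:
    d=capture(c); cv2.imwrite(f"pics/{c}0.png",cv2.resize(d["image"],(800,600)))
    np.savez(f"{c}0.npz",**d)
    print(c,d["intrinsics"].tolist(),d["k1"],(-d["R"].T@d["t"]).round(3),d["R"][2].round(2),(d["range_z"]>0).mean())
    for q in "long_sink short_sink square_sink round_sink long_board short_board square_board round_board cast_box transformer".split():
        print(q,[(np.round(r["xy"]).tolist(),round(r["conf"],2),int(r["region"].sum())) for r in silhouettes(c,q)])
E
```

```text
pics
scene [[436.03574167039665, 0.0, 254.20648538735242], [0.0, 436.03574167039665, 191.80975146089395], [0.0, 0.0, 1.0]] -0.033916460685458755 [1.395 0.016 0.759] [-0.81  0.05 -0.59] 0.9960530598958334
long_sink [([328.0, 191.0], 0.75, 247), ([359.0, 179.0], 0.66, 369), ([412.0, 200.0], 0.65, 452), ([332.0, 160.0], 0.5, 192), ([287.0, 258.0], 0.48, 871), ([291.0, 176.0], 0.47, 249)]
short_sink [([114.0, 195.0], 0.68, 361), ([158.0, 209.0], 0.65, 272)]
square_sink [([249.0, 216.0], 0.51, 307), ([201.0, 215.0], 0.35, 227)]
round_sink [([201.0, 215.0], 0.79, 227)]
long_board [([374.0, 224.0], 0.68, 877)]
short_board [([84.0, 229.0], 0.66, 670)]
square_board [([164.0, 265.0], 0.91, 984)]
round_board [([288.0, 261.0], 0.86, 777)]
cast_box [([298.0, 206.0], 0.9, 423)]
transformer [([116.0, 194.0], 0.57, 339), ([296.0, 206.0], 0.2, 410)]
side [[465.75988358192296, 0.0, 253.71751585659317], [0.0, 465.75988358192296, 187.00165572783848], [0.0, 0.0, 1.0]] -0.04773724640131129 [ 0.083 -0.684  0.977] [ 0.29  0.59 -0.75] 0.9958546956380209
long_sink [([165.0, 133.0], 0.8, 327), ([178.0, 180.0], 0.69, 459), ([195.0, 147.0], 0.68, 424), ([135.0, 156.0], 0.66, 442), ([183.0, 97.0], 0.59, 320)]
short_sink [([299.0, 258.0], 0.79, 301)]
square_sink [([258.0, 192.0], 0.85, 324), ([366.0, 308.0], 0.72, 1124)]
round_sink [([284.0, 219.0], 0.82, 231)]
long_board [([224.0, 110.0], 0.87, 667)]
short_board [([363.0, 309.0], 0.87, 1081)]
square_board [([358.0, 219.0], 0.97, 897)]
round_board [([297.0, 144.0], 0.65, 579)]
cast_box [([232.0, 157.0], 0.92, 451)]
transformer [([298.0, 314.0], 0.86, 555), ([296.0, 257.0], 0.23, 304)]
```

View pics/scene0.png

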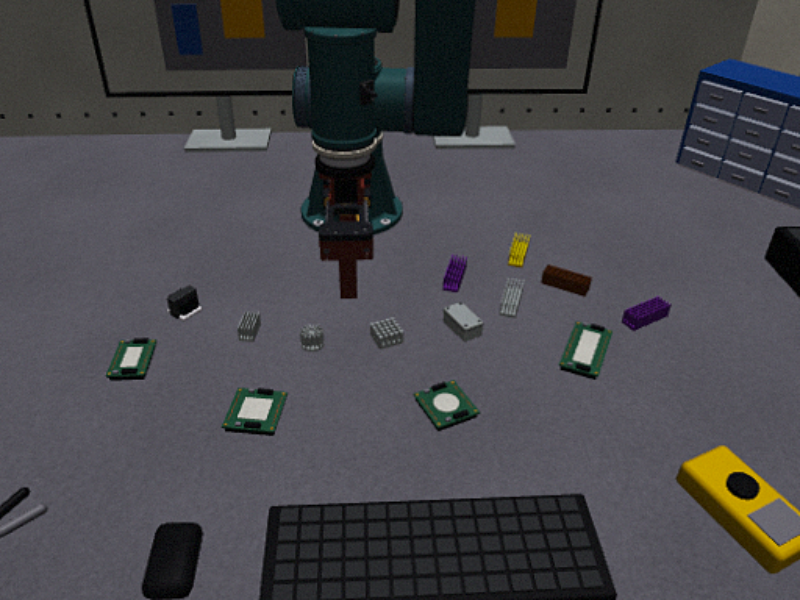

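View pics/side0.png

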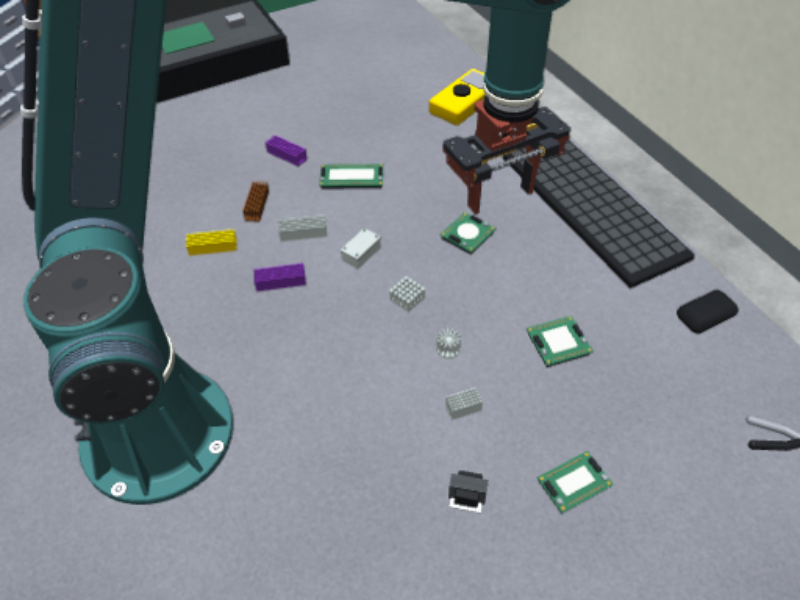

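The grey bare-aluminium long sink is at scene (328,190), side (194,146). These could be taken for it (scene pixels):
- purple (291,174) and (413,200)
- yellow (332,160)
- brown (362,179)
- cast box (298,206)

The other sinks in the scene view are short (159,208), round (200,215) and square (248,213). The white pads are at long (374,223), short (84,228), square (163,261) and round (286,257).

```bash
cat > h.py <<'E'
from bench import *
import cv2,numpy as np
def rays(d,uv):
    K=d["intrinsics"]; uv=np.asarray(uv,float).reshape(-1,1,2)
    return cv2.undistortPoints(uv,K,np.array([float(d["k1"]),0,0,0,0])).reshape(-1,2) 
def back(d,uv,z):
    r=rays(d,uv); c=np.c_[r,np.ones(len(r))]*np.asarray(z).reshape(-1,1)
    return (c-d["t"])@d["R"]
def onplane(d,uv,h):
    r=rays(d,uv); D=np.c_[r,np.ones(len(r))]@d["R"]; o=-d["R"].T@d["t"]
    return o+D*((h-o[2])/D[:,2])[:,None]
def proj(d,P):
    c=np.atleast_2d(P)@d["R"].T+d["t"]; s=c[:,:2]/c[:,2:]; s=s*(1+float(d["k1"])*(s**2).sum(1,keepdims=True))
    return s@d["intrinsics"][:2,:2].T+d["intrinsics"][:2,2]
def down(yaw): # tool z down, tool y at angle yaw from world y... quaternion from Rz(yaw)*Rx(pi)
    return [np.cos(yaw/2),np.sin(yaw/2),0.,0.]
E
python3 - <<'E'
from h import *
pts={"long_sink":((328,190),(194,146)),"short_sink":((159,208),(298,258)),"square_sink":((248,213),(260,188)),"round_sink":((200,215),(286,219)),"long_board":((375,223),(226,111)),"short_board":((84,228),(368,307)),"square_board":((163,261),(359,217)),"round_board":((286,257),(299,148)),"cast_box":((297,205),(231,157)),"transformer":((117,192),(299,312))}
D={c:dict(np.load(c+"0.npz")) for c in("scene","side")}
for q,(a,b) in pts.items():
    o=[back(D[c],[p],[D[c]["range_z"][p[1],p[0]]])[0].round(4).tolist() for c,p in zip(("scene","side"),(a,b))]
    print(q,*o)
print(current_orientation())
d=capture("wrist");print((-d["R"].T@d["t"]).round(4),d["R"].round(3).tolist(),d["intrinsics"].tolist(),d["k1"])
cv2.imwrite("pics/w0.png",d["image"])
z=d["range_z"];print((z>0).mean(),z[192,256],np.std(z[150:170,200:220]))
for yaw in(0,np.pi/2,-np.pi/2): print(yaw,inverse_kinematics([.6,0,.25],down(yaw)))
E
```

```text
long_sink [0.36, 0.3048, 0.0066] [0.366, 0.2869, 0.0271]
short_sink [0.4523, -0.1792, 0.0255] [0.4396, -0.1853, 0.0202]
square_sink [0.4778, 0.0616, 0.0213] [0.4604, 0.0495, 0.0275]
round_sink [0.4885, -0.0666, 0.027] [0.4703, -0.0738, 0.0264]
long_board [0.5244, 0.3991, 0.0139] [0.5224, 0.4004, 0.0146]
short_board [0.5154, -0.3669, 0.0144] [0.5121, -0.3683, 0.0178]
square_board [0.6444, -0.1482, 0.0151] [0.6429, -0.1518, 0.0177]
round_board [0.6431, 0.146, 0.0153] [0.6418, 0.1458, 0.0115]
cast_box [0.4626, 0.1961, 0.0329] [0.4392, 0.1859, 0.0354]
transformer [0.3861, -0.3035, 0.0345] [0.3633, -0.3153, 0.0413]
[ 7.07107968e-01  7.07105591e-01 -4.61756432e-05 -4.83297854e-05]
[0.6008 0.0835 0.3839] [[1.0, -0.001, -0.001], [-0.001, -0.955, 0.298], [-0.001, -0.298, -0.955]] [[288.9526884532521, 0.0, 254.83079992006972], [0.0, 288.9526884532521, 190.6634084387641], [0.0, 0.0, 1.0]] -0.004806345203311076
0.9960378011067709 0.40422648 0.019629752
0 [-1.15087221e-01  3.36085027e-01  1.47474888e+00 -4.44089210e-16
  1.33075874e+00  1.45570911e+00]
1.5707963267948966 [-1.15087221e-01  3.36085027e-01  1.47474888e+00 -4.44089210e-16
  1.33075874e+00 -1.15087221e-01]
-1.5707963267948966 None
```

View pics/w0.png

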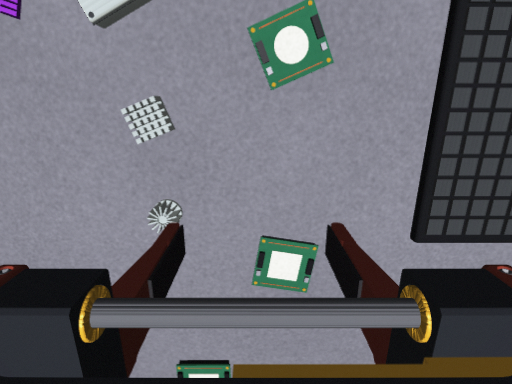

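The wrist view shows round_board (291,45), square_sink (148,118), round_sink (164,215), square_board (285,265), and parts of cast_box (100,5) and a purple look-alike (5,5). Next I'll take two higher wrist overviews.

```bash
cat >> h.py <<'E'
def view(d): 
    z=d["range_z"]; vv,uu=np.mgrid[:384,:512]
    P=back(d,np.c_[uu.ravel(),vv.ravel()],z.ravel()).reshape(384,512,3); return P
def whitepads(d,h=.014):
    """bright unsaturated blobs framed by green -> rects in world on plane h"""
    hsv=cv2.cvtColor(d["image"],cv2.COLOR_BGR2HSV)
    g=((hsv[...,0]>40)&(hsv[...,0]<90)&(hsv[...,1]>100)).astype(np.uint8)
    w=((hsv[...,2]>200)&(hsv[...,1]<50)).astype(np.uint8)
    out=[]
    for c in cv2.findContours(w,cv2.RETR_EXTERNAL,cv2.CHAIN_APPROX_NONE)[0]:
        if cv2.contourArea(c)<100: continue
        m=cv2.drawContours(np.zeros_like(w),[c],-1,1,-1); ring=cv2.dilate(m,np.ones((9,9)))-cv2.dilate(m,np.ones((5,5)))
        if (g*ring).sum()<.6*ring.sum(): continue
        out.append(rect(onplane(d,c.reshape(-1,2),h)[:,:2]))
    return out
def rect(xy):
    (c,s,a)=cv2.minAreaRect((np.asarray(xy)*1000).astype(np.float32)); 
    if s[0]<s[1]: s=s[::-1]; a+=90
    return np.array([c[0]/1000,c[1]/1000,(a+90)%180-90,s[0],s[1]])  # a: direction of long side, deg
def sinkrect(d,reg,zmin=.015,zmax=.045):
    P=view(d)[reg]; P=P[(P[:,2]>zmin)&(P[:,2]<zmax)]
    return rect(P[:,:2]),np.percentile(P[:,2],90),len(P)
E
python3 - <<'E'
from h import *
np.set_printoptions(precision=4,suppress=True)
for i,y in enumerate((-.30,.15)):
    move_ptp([.52,y,.33],down(np.pi/2)); d=capture("wrist"); np.savez(f"ov{i}.npz",**d)
    cv2.imwrite(f"pics/ov{i}.png",d["image"]); print("t",current_clock())
    P=view(d); z=P[...,2]; print("bench z med/std",np.median(z[z<.01]),z[(abs(z)<.006)].std())
    for r in whitepads(d): print("pad",r)
    for q in "long_sink short_sink square_sink round_sink".split():
        for s in silhouettes("wrist",q):
            if s["conf"]>.3:
                m=s["region"]; r,h,n=sinkrect(d,m)
                sat=cv2.cvtColor(d["image"],cv2.COLOR_BGR2HSV)[...,1][m].mean()
                print(q,np.round(s["xy"]),round(s["conf"],2),"sat",round(sat),r,"h",round(h,4),n)
E
```

```text
t 2.4417
bench z med/std -0.0006696277894497337 0.0009925715909028454
pad [ 0.5136 -0.3662 -0.01   48.8029 25.4068]
pad [ 0.6429 -0.1474 -9.4252 44.0612 44.0231]
long_sink [224.   4.] 0.73 sat 15 [ 0.4766 -0.0834 -5.6679 31.5386 12.0116] h 0.0296 100
short_sink [201.  77.] 0.55 sat 15 [ 0.4392 -0.18   -9.1538 49.1714 26.1299] h 0.028 292
square_sink [201.  80.] 0.39 sat 15 [ 0.4392 -0.1805 -8.8355 49.1777 25.4441] h 0.028 280
round_sink [226.   4.] 0.7 sat 14 [ 0.4773 -0.0835 -5.6679 30.1311 12.0116] h 0.0297 96
t 4.3417
bench z med/std -0.0006376368888219063 0.0011683209298327748
pad [ 0.642   0.1454 -0.1087 38.8461 36.9962]
long_sink [155.  51.] 0.95 sat 15 [  0.3706   0.3016 -20.4311  86.98    30.2987] h 0.0281 520
long_sink [106. 118.] 0.93 sat 177 [  0.2847   0.205  -18.9341  89.2456  30.8883] h 0.028 849
long_sink [41. 19.] 0.61 sat 241 [  0.2049   0.3482 -20.1638  88.6439  30.4194] h 0.0283 524
long_sink [184. 362.] 0.32 sat 29 [ 0.3695 -0.2994 -0.7371 49.6439 36.7868] h 0.0402 431
square_sink [224. 206.] 0.86 sat 14 [  0.4668   0.0613 -69.0084  44.2655  44.0973] h 0.0261 526
round_sink [231. 267.] 0.59 sat 14 [ 0.4758 -0.0667 20.1743 38.658  37.4154] h 0.0301 319
```

View pics/ov0.png

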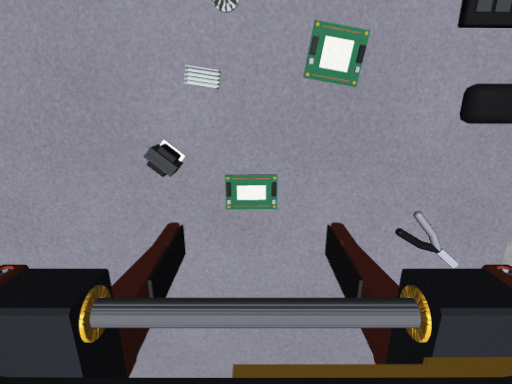

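View pics/ov1.png

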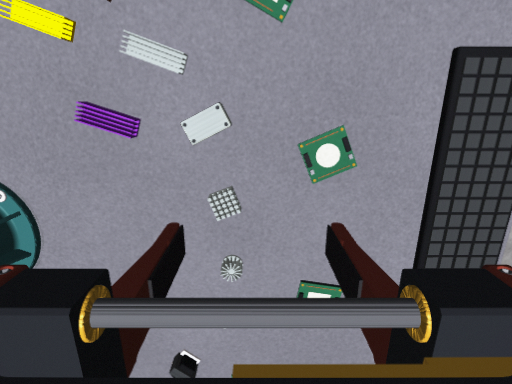

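The overviews show all four aluminium sinks:
- ov1: the long sink at (155,51) is grey (saturation 15), with purple at (106,118) and yellow at (41,19) beside it. Square is at (224,206) and round at (231,267).
- ov0: the short sink is at (201,77), with pads at (251,192) and (337,54).

Heights from depth are 28, 28, 26 and 30 mm, which agree with the text. I'll do the long sink first, viewing sink and pad at the same tool-relative pose so the calibration bias cancels.

```bash
cat >> h.py <<'E'
np.set_printoptions(precision=4,suppress=True)
V=.04; ZV=.15; G=.006
def look(xy,yawdeg,name=None):
    a=np.radians(yawdeg); p=np.array(xy[:2])-V*np.array([np.cos(a),np.sin(a)])
    move_ptp([*p,ZV],down(a)); sleep(.15); d=capture("wrist")
    if name: cv2.imwrite(f"pics/{name}.png",d["image"])
    return d
def blob(d,xy,zmin):
    P=view(d); m=((P[...,2]>zmin)&(P[...,2]<.06)&(np.hypot(P[...,0]-xy[0],P[...,1]-xy[1])<.08)&(d["range_z"]>.2)).astype(np.uint8)
    n,L,S,_=cv2.connectedComponentsWithStats(m)
    best=min((i for i in range(1,n) if S[i,4]>150),key=lambda i:np.hypot(*(P[L==i][:,:2].mean(0)-xy[:2])))
    Q=P[L==best]; return rect(Q[:,:2]),np.percentile(Q[:,2],90)
def near(a,ref,mod): return ref+(a-ref+mod/2)%mod-mod/2
def pick(xy,yaw,mod,opening,name):
    d=look(xy,yaw,name); r,h=blob(d,xy,.013); a=near(r[2],yaw,mod) if mod else yaw
    print(name,r,"top",h,"yaw",a)
    q=down(np.radians(a)); move_gripper(opening)
    move_ptp([r[0],r[1],.06],q); servo_line([r[0],r[1],G],q)
    move_gripper(0); print("gap",current_finger_gap(),"grip",current_grip_force(),"F",current_force(),"t",current_clock())
    servo_line([r[0],r[1],.08],q,rate=.2); print("gap up",current_finger_gap()); return a
def padview(xy,yaw,mod,name):
    d=look(xy,yaw,name); pads=whitepads(d); r=min(pads,key=lambda r:np.hypot(*(r[:2]-xy[:2])))
    a=near(r[2],yaw,mod) if mod else yaw
    P=view(d); m=np.hypot(P[...,0]-r[0],P[...,1]-r[1])<.01
    print(name,r,"pad z",np.median(P[m][:,2]),"yaw",a); return r,a
def place(r,a,opening,name,top):
    q=down(np.radians(a)); move_ptp([r[0],r[1],.05],q)
    c=servo_line([r[0],r[1],.014+G-.0005],q,rate=.05,contact_N=8); print("contact",c,current_position())
    move_gripper(opening); servo_line([r[0],r[1],.08],q,rate=.2)
    check(r,a,name)
def check(r,a,name):
    d=look(r,a,name); s,h=blob(d,r,.024); t=np.radians(a); e=(s[:2]-r[:2])*1000
    print(name,s,"top",h,"err along/across mm",e@[np.cos(t),np.sin(t)],e@[-np.sin(t),np.cos(t)],"t",current_clock()); return s
E
python3 - <<'E'
from h import *
for r in whitepads(dict(np.load("side0.npz"))): print("side pad",r)
a=pick([.3706,.3016],160,180,.056,"long_p")
E
```

```text
long_p [  0.3687   0.3013 -19.6924  88.8578   1.9778] top 0.028036056148225803 yaw 160.30760955810547
gap 0.03007211255161613 grip 30.001060366630554 F [-0.5494 -1.7557  6.8087] t 7.925
gap up 0.029717272547002654
```

View pics/long_p.png

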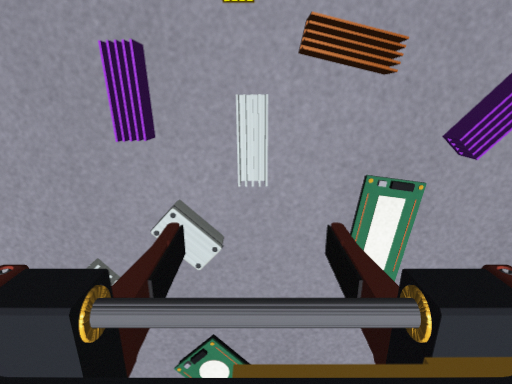

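The close crop confirms the choice: the grey finned long bar is at (252,140), with purple (125,90), brown (355,45) and the cast box (187,237) left alone. The blob split into single fins, so I'll add a morphological close. The long pad is at (385,233).

```bash
sed -i 's|    n,L,S,_=cv2.conn|    m=cv2.morphologyEx(m,cv2.MORPH_CLOSE,np.ones((9,9)))\n    n,L,S,_=cv2.conn|; s|    Q=P\[L==best\]; return|    Q=P[L==best]; Q=Q[(Q[:,2]>zmin)\&(Q[:,2]<.06)]; return|' h.py
python3 - <<'E'
from h import *
r,a=padview([.523,.400],147,180,"long_b")
assert 80<r[3]<95 and abs(a-147)<15
np.save("long_pad.npy",[*r[:2],a])
place(r,a,.05,"long_done",.042)
E
```

```text
long_b [  0.5109   0.4072 -27.9245  71.19    30.0854] pad z 0.013799532267606275 yaw 152.07550430297852Traceback (most recent call last):
  File "<stdin>", line 3, in <module>
AssertionError
```

The held bar occludes part of the pad, so I'll view it further forward of the tool.

```bash
sed -i 's/^V=.04/V=.075/' h.py
python3 - <<'E'
from h import *
r,a=padview([.523,.400],152,180,"long_b2")
assert 85<r[3]<93 and 28<r[4]<32
np.save("long_pad.npy",[*r[:2],a])
place(r,a,.05,"long_done",.042)
E
```

```text
long_b2 [  0.5192   0.4028 -27.9506  89.702   30.1563] pad z 0.31112844913154775 yaw 152.0494270324707
contact True [0.5191 0.4023 0.0203]
long_done [  0.5194   0.4035 -28.0833  89.8663  30.0316] top 0.042042704151365566 err along/across mm 0.17226841082678468 -0.6252117896132704 t 12.8083
```

View pics/long_done.png

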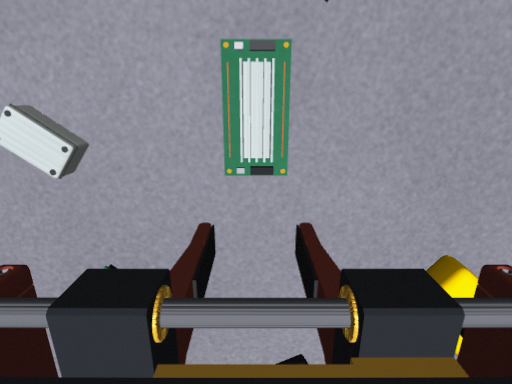

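The long sink lies on its pad at (257,107), flat, with under 1 mm and 0.2° of error. I'll do the other three in the stated order.

```bash
python3 - <<'E'
from h import *
J=[("short",[.4392,-.18],-9,180,.05,[.5136,-.3662],0,180,(50,26)),
   ("square",[.4668,.0613],21,90,.068,[.6429,-.1474],-9.4,90,(44,44)),
   ("round",[.4758,-.0667],20,0,.064,[.642,.1454],20,0,(40,40))]
for n,xy,y,m,o,bxy,by,bm,sz in J:
    pick(xy,y,m,o,n+"_p"); assert abs(current_finger_gap()*1000-sz[1])<2.5
    r,a=padview(bxy,by,bm,n+"_b"); assert abs(r[3]-sz[0])<4 and abs(r[4]-sz[1])<4
    np.save(n+"_pad.npy",[*r[:2],a])
    place(r,a,o-.004,n+"_done",0)
E
```

```text
short_p [ 0.4397 -0.1798 -8.1512 49.9931 25.8257] top 0.028036264410443285 yaw -8.151237487792969
gap 0.026181025572718696 grip 30.001477897167206 F [-1.2465  0.3047  7.1469] t 16.8583
gap up 0.025849473483775642
short_b [ 0.5139 -0.3665 -0.0059 49.2305 26.3643] pad z 0.3097968810562116 yaw -0.00589752197265625
contact True [ 0.5132 -0.3663  0.0205]
short_done [ 0.5127 -0.3647 -0.5241 49.8461 25.8312] top 0.04203731455008623 err along/across mm -1.1128566825618944 1.8048781376954 t 21.2167
square_p [ 0.4678  0.0614 21.6352 44.0031 43.946 ] top 0.02602163006686734 yaw 21.635156631469727
gap 0.04387066761926395 grip 30.001582503318787 F [-0.4875 -0.7024  7.2614] t 25.0167
gap up 0.04386670929351628
square_b [ 0.6434 -0.1471 80.6525 43.9476 42.5105] pad z 0.3100543624701855 yaw -9.347465515136712
contact True [ 0.6426 -0.1469  0.0205]
square_done [ 0.6415 -0.145  80.695  43.9524 43.3471] top 0.040071181729491645 err along/across mm -2.169382233951515 1.778655336001136 t 29.4833
round_p [ 0.4772 -0.0678 18.4333 39.1933 38.5971] top 0.029936045881167904 yaw 20
gap 0.03933596240738939 grip 30.001955330371857 F [-0.9296  0.2566  6.5202] t 32.175
gap up 0.03950183546796914
round_b [ 0.6425  0.1457 19.8152 39.7031 38.5914] pad z 0.31000312306583516 yaw 20
contact True [0.6418 0.1457 0.0203]
round_done [  0.6406   0.1469 -70.6069  39.152   38.7504] top 0.04388916362528644 err along/across mm -1.4446746603026277 1.7338493573757279 t 36.6167
```

```bash
python3 - <<'E'
from h import *
ims=[cv2.resize(cv2.imread(f"pics/{n}_{k}.png")[30:180,180:330],(266,266),interpolation=cv2.INTER_CUBIC) for k in("b","done") for n in("short","square","round")]
cv2.imwrite("pics/mont.png",np.vstack([np.hstack(ims[:3]),np.hstack(ims[3:])]))
E
```

```text
(no output)
```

View pics/mont.png

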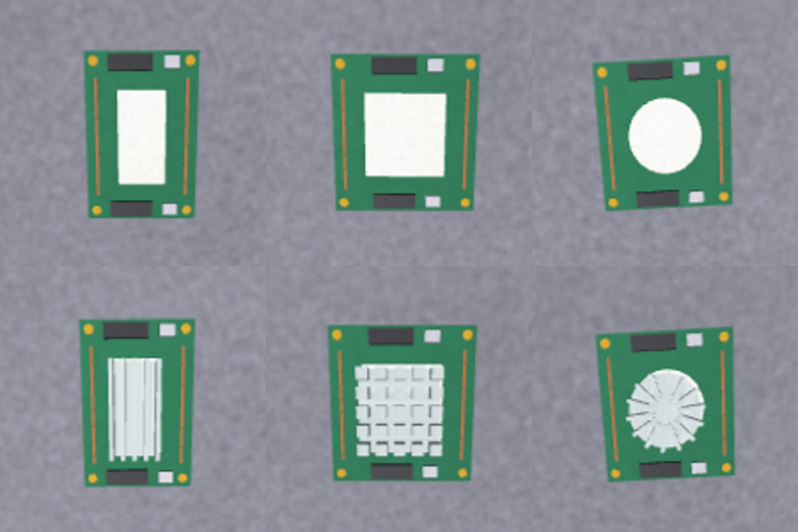

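The board itself shifts a little in world terms between views, because the camera pose error isn't constant. A better check is each sink against its own board outline in the same picture, from two opposite yaws.

```bash
cat >> h.py <<'E'
def board(d,xy):
    hsv=cv2.cvtColor(d["image"],cv2.COLOR_BGR2HSV)
    g=((hsv[...,0]>40)&(hsv[...,0]<95)&(hsv[...,1]>90)).astype(np.uint8)
    g=cv2.morphologyEx(g,cv2.MORPH_OPEN,np.ones((3,3)))
    n,L,S,_=cv2.connectedComponentsWithStats(g); c=proj(d,[xy[0],xy[1],.013])[0]
    ok=[i for i in range(1,n) if S[i,4]>1500]
    k=min(ok,key=lambda i:np.hypot(*(np.argwhere(L==i).mean(0)[::-1]-c)))
    return rect(onplane(d,np.argwhere(L==k)[:,::-1].astype(float),.013)[:,:2])
def rel(n,yaws=(0,180),tag=""):
    x,y,a=np.load(n+"_pad.npy"); out=[]
    for dy in yaws:
        d=look([x,y],a+dy,f"{n}_rel{tag}{dy}"); b=board(d,[x,y]); s,h=blob(d,[x,y],.024)
        t=np.radians(a); e=(s[:2]-b[:2])*1000
        e=np.array([e@[np.cos(t),np.sin(t)],e@[-np.sin(t),np.cos(t)]]); out.append(e)
        print(n,dy,"board",b,"sink",s[2:],"rel err",e,"dyaw",near(s[2]-b[2],0,90),"t",current_clock())
    return np.mean(out,0)
E
python3 - <<'E'
from h import *
for n in("round","square","short"): print("MEAN",rel(n))
print("MEAN",rel("long",(180,0)))
E
```

```text
round 0 board [ 0.6425  0.1457 23.0459 79.158  73.0242] sink [15.4973 39.1857 38.5235] rel err [-1.451   1.7736] dyaw -7.548657417297363 t 37.0667
round 180 board [ 0.6425  0.1456 23.0213 78.8863 73.0859] sink [-36.8151  39.7387  38.5122] rel err [-1.7231  0.9472] dyaw 30.163578033447266 t 39.875
MEAN [-1.587   1.3604]
square 0 board [ 0.6432 -0.147  -9.4124 82.2065 79.0908] sink [80.4701 43.9599 43.7813] rel err [-2.0325  1.8209] dyaw -0.1174774169921875 t 42.7417
square 180 board [ 0.6433 -0.1471 -9.4489 82.0544 79.1538] sink [80.5507 43.9807 43.6228] rel err [-2.4321  1.2389] dyaw -0.0004425048828125 t 45.5583
MEAN [-2.2323  1.5299]
short 0 board [ 0.5141 -0.3665  0.4248 88.7195 61.2304] sink [-0.1211 49.789  26.0509] rel err [-1.497   1.8647] dyaw -0.5459711849689484 t 47.875
short 180 board [ 0.5138 -0.3665 -0.0865 88.6681 61.4094] sink [ 0.3665 50.1639 25.8118] rel err [-1.3156  1.2976] dyaw 0.45296451449394226 t 50.6
MEAN [-1.4063  1.5812]
long 180 board [  0.5195   0.4027 -27.9297 128.5903  65.3011] sink [-28.0931  90.1112  30.0613] rel err [ 0.0048 -1.1365] dyaw -0.163421630859375 t 54.8833
long 0 board [  0.519    0.4031 -27.8985 128.4752  65.3188] sink [-28.0924  89.5292  30.0675] rel err [-0.2904 -0.4993] dyaw -0.19384384155273438 t 57.8917
MEAN [-0.1428 -0.8179]
```

The offset is real and consistent: about 2 to 2.7 mm on the three smaller sinks and 0.8 mm on the long one, with yaw fine. I'll regrasp each of the three where it was released and shift it by the measured error.

```bash
cat >> h.py <<'E'
def mend(n,p,e,o,z=.0203):
    a=np.radians(np.load(n+"_pad.npy")[2]); q=down(a); e=np.array(e)/1000
    w=np.array([np.cos(a)*e[0]-np.sin(a)*e[1],np.sin(a)*e[0]+np.cos(a)*e[1]]); p=np.array(p); g=p-w
    move_gripper(o); move_ptp([*p,.07],q); servo_line([*p,z],q); move_gripper(0)
    servo_line([*p,z+.004],q,rate=.04); servo_line([*g,z+.004],q,rate=.02); servo_line([*g,z],q,rate=.02)
    print(n,"gap",current_finger_gap(),"at",current_position(),"want",g,"F",current_force())
    move_gripper(o); servo_line([*g,.08],q,rate=.2); print("t",current_clock())
E
python3 - <<'E'
from h import *
mend("round",[.6418,.1457],[-1.59,1.36],.060); rel("round",(0,),"m")
mend("square",[.6426,-.1469],[-2.23,1.53],.064); rel("square",(0,),"m")
E
```

```text
round gap 0.03944008589862357 at [0.6441 0.145  0.021 ] want [0.6438 0.145 ] F [-1.8517  0.1017  5.9152]
t 62.6
round 0 board [ 0.6425  0.1457 22.8049 79.1093 73.3063] sink [11.6686 39.4244 38.7925] rel err [-0.2129  0.0279] dyaw -11.136310577392578 t 63.2917
square gap 0.04397987250627732 at [ 0.6448 -0.1489  0.0212] want [ 0.6446 -0.1488] F [-2.0015 -0.763   7.3881]
t 67.5083
square 0 board [ 0.6432 -0.147  -9.4206 81.7222 79.148 ] sink [80.6342 43.9845 43.7123] rel err [-0.0439  0.0732] dyaw 0.0548553466796875 t 68.2
```

Both came in under 0.3 mm. Now the short one, then a final look.

```bash
python3 - <<'E'
from h import *
mend("short",[.5132,-.3663],[-1.41,1.58],.046); rel("short",(0,),"m")
move_ptp([.45,-.1,.3],down(np.pi/2))
a,b=capture("scene")["image"],capture("side")["image"]
m=np.hstack([cv2.resize(a[130:300,50:420],(480,220)),cv2.resize(b[90:340,130:420],(320,276))[:220]])
cv2.imwrite("pics/final.png",np.vstack([cv2.resize(a[135:285,60:410],(800,343)),cv2.resize(b[90:340,130:420],(298,257)).repeat(1,0) if 0 else np.hstack([cv2.resize(b[90:340,130:420],(298,257)),cv2.resize(cv2.imread("pics/short_relm0.png"),(502,257))])]))
print(current_clock())
E
```

```text
short gap 0.02584151119600791 at [ 0.5149 -0.3681  0.0212] want [ 0.5146 -0.3679] F [-0.6518  1.2992  8.6822]
t 72.4583
short 0 board [ 0.5142 -0.3664  0.2253 88.4881 61.1492] sink [-0.5658 49.8274 25.7909] rel err [-0.5114 -0.1215] dyaw -0.7910904288291931 t 73.15
74.4167
```

View pics/final.png

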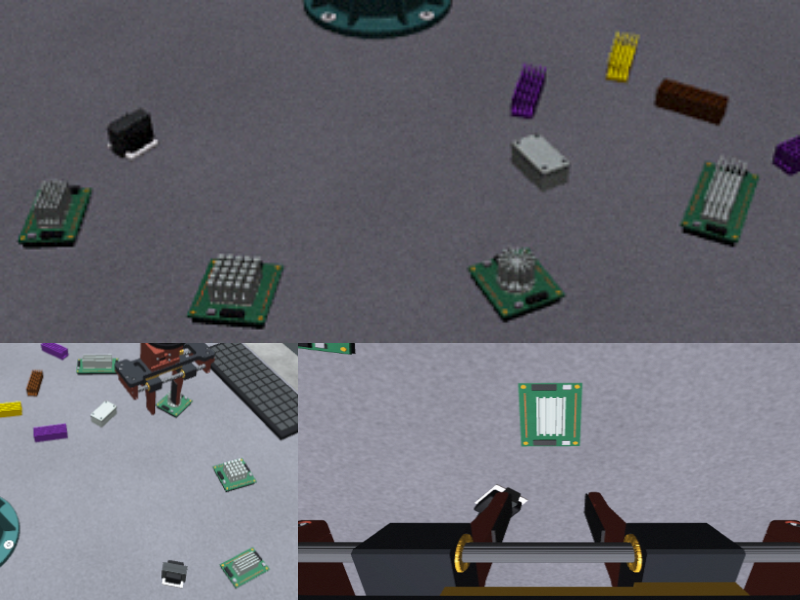

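All four sinks sit fins up on their own boards: short (50,205), square (235,275), round (515,270), long (725,190). The cast box and transformer look untouched, and the gripper is clear.

```bash
python3 -c "
from bench import *
print(close_job())"
```

```text
the job is handed in; nothing more can be done
None
```

All four heat sinks are released, fins up, on their matching pads, each measured within about 1 mm and 1° of its pad; the cast box and transformer were left alone, and I handed the job in at about 74 s.

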